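# Clamp a marble plinth to the carving bench

## Robot

A 7-joint arm with a two-finger parallel gripper is mounted at the origin on the work surface. World frame = base frame: x ahead of the robot, y to its left, z up, the work surface at z = 0. Lengths are in m, angles in rad, forces in N, time in s.
With the tool pointing down it reaches from about 0.425 to 0.95 m from the base axis. Payload 4.7 kg.
Tool frame: the origin (TCP) lies midway between the tips of the shut fingers; the grasp point (between the pads) lies 19 mm behind it; z points along the fingers, y is the line along which they close (so a half turn about z gives the same grasp; the last joint's range is limited). The gripper opens to 87 mm and grips with 3 to 60 N. Pads are 19 mm wide; open, the fingers measure 117 mm over their backs; the gripper's body (75 mm by 190 mm) begins 51 mm behind the grasp point.
Start: joints at [-1.307, 0.469, -0.049, 1.532, 0.024, 1.141, -0.082], TCP at [0.195, 0.646, 0.223] pointing down, gripper open.
Joint ranges: [-2.59, 2.59], [-0.33, 1.99], [-1.39, 1.29], [0.1, 2.45], [-1.04, 4.18], [0.21, 1.99], [-2.66, 2.66]. Speed limits (rad/s): [2.57, 2.57, 3.14, 3.14, 3.14, 3.14, 3.14].

## Interface

Orientations are given as a unit quaternion [x, y, z, w].
In Python, from cell import telemetry, eyes, workorder gives the robot as it stands.
- The arm moves only by the tool jog_arm, never from a script. Its argument "plan" is text: rows parted by semicolons, each of 7 numbers parted by spaces: the turn, a rotation vector about the tool's x, y, z in degrees, then the shift along the tool's x, y, z in cm, then the finger opening in cm, from 0 to 8.7. In form: ax ay az tx ty tz fingers; .... A call has 1 to 20 rows; each row is the pose to reach, as a shift and turn from the pose commanded when the call began, along the tool's axes at that moment; what a row does not reach only later rows make up. A row lasts 1/10 s, in which the tool goes at most 50 mm and 8.59 degrees, less where a joint would pass 70% of its speed; a pose out of reach is approached as far as the arm can. A call with a gripper value outside its range is refused whole. The fingers move at their own pace and stop on an object; the grip force is fixed at half the most. Time passes only in rows, so rows that repeat a pose let the fingers close. It gives the time, the measured TCP pose, the force, the opening and the grip force at its end, in the units of the state.
- telemetry.observe(): the state, without advancing time (a new reading comes with each control period).
- eyes.read_camera(name): name is "scene" or "side" or "wrist"; returns the picture (420x560x3 uint8, red, green, blue); there is no depth.
- eyes.camera_info(name): a dict with "fx", "fy", "cx", "cy" (pixels), "view" (4x4, takes a point from world to camera coordinates); the wrist camera has in their place "hand_eye" (4x4, takes a point from camera to tool coordinates, whose origin is the TCP and whose axes are the flange's). Camera axes: x right, y up, looking along -z (the intrinsics and any distortion apply to the point x, -y, -z); pixel columns grow to the right and rows downward; lengths in m; the calibration is good to about 2 mm. A picture is of the moment at which its call begins: read the wrist's pose just before it. camera_info takes no time and is no camera call.
- workorder.finish_job(): hands the job in; it is judged then, once.
The state is a dict: "time_s": time; "qpos": joint angles; "joint_velocities": joint speeds; "joint_torque": joint torques, N m; "position": TCP position; "eef_rot": TCP orientation; "ft_force": force on the tool from outside, world axes, zero at the start; "wrist_torque": the same for the moment, N m; "finger_gap": opening from 0.0 (shut) to 1.0 (fully open); "finger_force": force on a finger pad.
Only numpy, scipy, OpenCV 4.12 (cv2) and the standard library are available. Lean on these libraries where they do the work, as an engineer would, in place of code of your own. Each camera call takes 0.05 s, during which the arm holds its last target. There are 200 camera calls.

## Task

Clamp down the round marble plinth that stands under the bench clamp: push the sliding jaw down its bar by the blue lug, slowly and gently, until the pad lands on the marble and the jaw's arm tilts up and binds. Only then screw the red handle clockwise (seen from above) about a third of a turn past that point, so that the pad grips firmly without overtightening, and let go. Do not shift the plinth or knock anything else on the bench about.

Things in the scene. Friction and masses are not known exactly. Their poses are not given: they have to be found in the camera images.
- clamp: F-clamp bolted upright to the bench, fixed in place. Origin: foot of its upright steel bar, at bench height. The bar is 20 mm (x) by 10 mm (y) and 200 mm high. Its x axis points level from the bar along the green jaw arm to the screw axis, 110 mm away; its y axis points level from the bar to the blue lug; z up. The bolted foot is 72 x 60 x 8 mm (12 mm with bolt heads).
- lug_top (a point): centre of the top of the blue lug on the sliding jaw, 52 mm from the bar along the clamp's y. 30 mm (x) by 14 mm (y), 23 mm above the green collar (45 x 36 x 50 mm) on the bar; push it from above or pinch it. Pushed here the jaw slides at about 3 to 8 N and stays where it is left; pushed at the screw end it jams. At the start the pad is 18 to 65 mm above the marble.
- jaw_nose (a point): screw axis at the top of the green round boss at the arm's end (38 mm across), 110 mm from the bar. When the pad meets the marble this end swings up some 13 mm, then the jaw binds, stops and stays bound when let go. From there the push rises steeply, a bit under half of it going into the pad: 8 to 16 N at the lug beds it well, over 20 N, or landing faster than 30 mm/s, is too rough.
- jaw (a joint): tilt of the sliding jaw on its bar, rad, positive with the screw end up. Free in the air it sags to about -0.06 (screw end low); when the pad bears on the marble and the jaw has bound it reads about +0.055, and up to +0.09 when screwed tight.
- wing_grip (a point): centre of the red wing handle on top of the screw, on the screw axis. The wing is 54 mm long (along this point's x axis, level), 13 mm thick and 26 mm high (13 mm above and 13 mm below this point). This point lies 85 mm above the middle of the jaw (37 mm higher than the lug's top when the jaw is level). The green arm's top is 67 mm below this point. It sinks 2 mm per radian.
- handle (a joint): turn of the red handle and screw, rad, growing clockwise seen from above (tightening); starts between 0.2 and 0.3, range 0 to 9. It turns with about 0.16 N m of friction plus 0.002 N m per newton of clamping force, and does not run back. Once the jaw has bound on the marble each radian adds about 10 N at first, then some 18 N of clamping force.
- spindle: the end of the screw below the arm, with the round black pad, 30 mm across, that does not turn. The origin lies on the screw axis at the middle height of the jaw (48 mm below the lug's top); the pad's lower face is 45 to 59 mm below it, threaded on differently each time. It moves down 2 mm per radian of handle turn, at most 18 mm in all: too little to reach the marble unless the jaw is slid down.
- low_plinth: loose turned round plinth of white marble, 92 mm across, 50 mm high, 0.85 kg. Origin: centre of its underside. Either this or the tall one stands under the clamp's pad, the other apart on the bench.
- tall_plinth: loose turned round plinth of white marble, 92 mm across, 66 mm high, 1.1 kg. Origin: centre of its underside. Either this or the low one stands under the clamp's pad, the other apart on the bench.
- statuette: loose white plaster figurine, 160 mm tall, standing; leave it alone
- mallet: loose wooden round-headed mallet lying on the bench, 230 mm long; leave it alone
- flat_chisel: loose narrow steel chisel lying flat, 200 mm long; leave it alone
- tooth_chisel: loose wide steel chisel lying flat, 200 mm long; leave it alone
- brush: loose bench brush lying flat; leave it alone
- rubbing_stone: loose grey stone bar, 110 x 45 x 25 mm, lying flat; leave it alone
- offcut: loose marble offcut, 90 x 70 x 45 mm; leave it alone
Things that resemble listed ones, but are neither listed nor needed, are in the scene too. Leave any black, brown or purple look-alike of the tall_plinth alone.

How it is judged:
On the way, in this order (a step that is already met when the one before it is completed fails the run):
1. the jaw has been pushed down until its pad bears on the marble (over 4 N) and the jaw is tilted up and bound (over 0.045 rad), the handle not yet screwed on (under 0.33 rad) ((contact force between spindle and low_plinth above 4 N or contact force between spindle and tall_plinth above 4 N) and value of joint jaw above 0.045 rad and value of joint handle below 0.33 rad), for 0.2 s.
2. the screw has been tightened: the pad presses the marble with over 22 N ((contact force between spindle and low_plinth above 22 N or contact force between spindle and tall_plinth above 22 N)), for 0.2 s.
At the end, for the whole second after the job is handed in: The plinth under the clamp is pressed by the pad with 22 to 62 N, the jaw is tilted up and bound (over 0.03 rad), the handle is still, and neither plinth is more than 10 mm from where it started ((contact force between spindle and low_plinth between 22 and 62 N or contact force between spindle and tall_plinth between 22 and 62 N) and value of joint jaw above 0.03 rad and velocity of joint handle between -0.05 and 0.05 rad/s and distance of each of low_plinth, tall_plinth from where it was at the start of the episode below 0.01 m); the robot touches nothing.
It fails at once if the jaw rammed onto the marble: the pad presses over 13 N before the handle is screwed on (under 0.33 rad) ((contact force between spindle and low_plinth above 13 N or contact force between spindle and tall_plinth above 13 N) and value of joint handle below 0.33 rad).
It fails at once if overtightened: the pad presses the marble with over 75 N (contact force between spindle and low_plinth above 75 N or contact force between spindle and tall_plinth above 75 N).
It fails at once if something else on the bench is moved more than 30 mm (distance of any of statuette, mallet, flat_chisel, tooth_chisel, brush, rubbing_stone, offcut from where it was at the start of the episode above 0.03 m).
It also fails if it takes over 72 s, if anything falls off the work surface, if the arm or the gripper's body presses on something with over 40 N, if the wrist force passes 120 N, or if a joint passes its speed limit or range.

## Working session

There is one attempt and no reset: what is moved stays moved. The work goes in short steps, Python scripts to look and compute and a tool call to move; the robot and the scene stay as the last step left them, time stands still between calls to the robot, and variables do not carry over. Pictures are saved under pics/ and viewed, at most 10 in all, crops included, and the job is handed in when it is done.

Besides the shell and the picture viewer there is one more tool, called as name(argument=value, ...) on one line, values as JSON. jog_arm: Moves the arm, as the interface text tells. Its arguments: {"type":"object","properties":{"plan":{"type":"string"}},"required":["plan"]}

```bash
ls; mkdir -p pics
cat > h.py <<'E'
import numpy as np, cv2
from cell import telemetry, eyes, workorder
from scipy.spatial.transform import Rotation as R
E
python3 - <<'E'
from h import *
s=telemetry.observe(); print(s)
a=eyes.read_camera("scene"); b=eyes.read_camera("side")
np.save("scene.npy",a);np.save("side.npy",b)
for n in("scene","side","wrist"): print(n,eyes.camera_info(n))
cv2.imwrite("pics/a.png",cv2.cvtColor(a,4)); cv2.imwrite("pics/b.png",cv2.cvtColor(b,4))
E
```

```text
pics
{'time_s': 0.0, 'qpos': array([-1.306908  ,  0.46943442, -0.04863049,  1.53373395,  0.02411738,
        1.14100836, -0.08231382]), 'joint_velocities': array([-0.0012208 , -0.00019202, -0.00099849,  0.00012441,  0.00161213,
       -0.00177037,  0.00053982]), 'joint_torque': array([ 1.14510724e-03, -5.07971513e+01, -8.02518963e-02, -2.36151248e+01,
       -6.13252376e-02,  3.80937383e-02,  1.86510088e-04]), 'position': array([0.19461563, 0.64568179, 0.22148736]), 'eef_rot': array([ 1.45843221e-01,  9.89307211e-01, -9.92869620e-04, -1.08340761e-04]), 'ft_force': array([-0.39587707, -0.30362856,  0.49117143]), 'wrist_torque': array([-0.05002173,  0.00652961,  0.04903886]), 'finger_force': 0.0, 'finger_gap': 0.99910784552371}
scene {'fx': 483.23988614572386, 'fy': 483.23988614572386, 'cx': 283.7066681444682, 'cy': 206.1590832850535, 'view': array([[ 0.73014147,  0.68305406, -0.01818208, -0.41282301],
       [-0.37545679,  0.42328766,  0.82453608,  0.09052185],
       [ 0.57089897, -0.5952014 ,  0.56551716, -1.77031152],
       [ 0.        ,  0.        ,  0.        ,  1.        ]])}
side {'fx': 410.13694726722196, 'fy': 410.13694726722196, 'cx': 274.791928464851, 'cy': 210.47774615990014, 'view': array([[ 0.971545  , -0.23682092,  0.00402071, -0.54067869],
       [ 0.17549723,  0.73116047,  0.65924585, -0.18770406],
       [-0.15906299, -0.63978139,  0.75191671, -1.09762542],
       [ 0.        ,  0.        ,  0.        ,  1.        ]])}
wrist {'fx': 342.0794868282026, 'fy': 342.0794868282026, 'cx': 275.9820871162927, 'cy': 213.29195630691146, 'hand_eye': array([[ 1.07131193e-03,  9.56096297e-01,  2.93050719e-01,
         7.95202588e-02],
       [ 9.99999211e-01, -1.21638309e-03,  3.12806888e-04,
         2.49171618e-04],
       [ 6.55535447e-04,  2.93050153e-01, -9.56096846e-01,
        -1.63034098e-01],
       [ 0.00000000e+00,  0.00000000e+00,  0.00000000e+00,
         1.00000000e+00]])}
```

View pics/a.png

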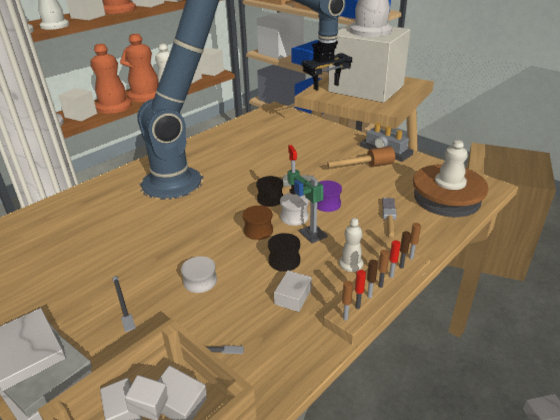

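View pics/b.png

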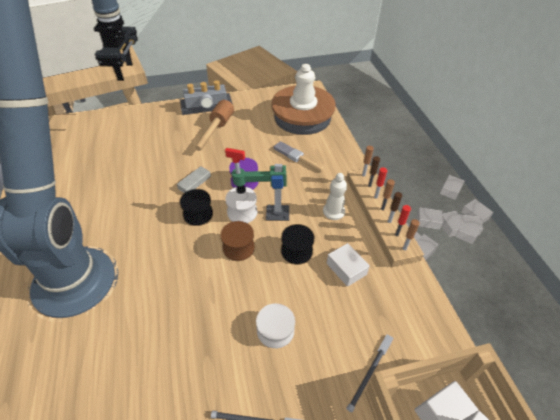

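Scene: the clamp is at about (305,195) and the side view has it at (260,185). A white plinth stands under it at scene (294,209) / side (241,205). The other white plinth is at scene (199,274) / side (276,325). The black, brown and purple drums around the clamp are decoys. Next I'll enlarge the clamp.

Run:
```python
from h import *
a=np.load("scene.npy");b=np.load("side.npy")
ca=a[135:250,240:350]; cb=b[135:245,195:315]
f=lambda c:cv2.resize(cv2.cvtColor(c,4),(400,400*c.shape[0]//c.shape[1]),interpolation=cv2.INTER_CUBIC)
x,y=f(ca),f(cb); h=min(len(x),len(y)); 
cv2.imwrite("pics/c.png",np.hstack([x[:h],y[:h]])); print(x.shape,y.shape)
for n,im,(r0,r1,c0,c1) in(("scene",a,(135,250,240,350)),("side",b,(135,245,195,315))):
  hsv=cv2.cvtColor(im,cv2.COLOR_RGB2HSV)
  for k,lo,hi in(("red",(0,180,90),(6,255,255)),("red2",(172,180,90),(180,255,255)),("green",(65,80,30),(95,255,255)),("blue",(100,120,40),(122,255,255))):
    m=cv2.inRange(hsv,lo,hi); mm=np.zeros_like(m);mm[r0:r1,c0:c1]=m[r0:r1,c0:c1]
    N,l,st,ce=cv2.connectedComponentsWithStats(mm)
    for i in range(1,N):
      if st[i,4]>8: print(n,k,st[i],ce[i].round(1))
```

```text
(418, 400, 3) (366, 400, 3)
scene red [289 145   8  15  93] [292.3 152.6]
scene green [288 170  35  33 426] [307.3 186.8]
scene blue [294 180   9  16 112] [298.3 187.2]
side red [226 149  18  13 143] [234.9 154. ]
side green [233 166  52  20 429] [255.1 176.2]
side blue [271 175  13  13 139] [277.1 180.9]
```

View pics/c.png

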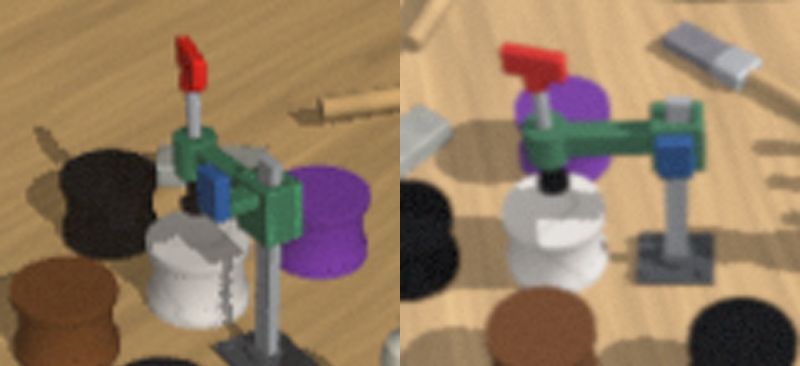

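The crops show the white plinth under the black pad. The red wing is at scene (292,152) / side (235,154), the blue lug at scene (298,187) / side (277,181), and the bar top at scene (314,181) / side (278,166). The coloured plinths nearby are decoys. Now I'll triangulate these points.

```bash
cat >> h.py <<'E'
def ray(n,uv,st=None):
    i=eyes.camera_info(n)
    d=np.array([(uv[0]-i['cx'])/i['fx'],-(uv[1]-i['cy'])/i['fy'],-1.])
    if n=="wrist":
        Rt=R.from_quat(st['eef_rot']).as_matrix(); H=i['hand_eye']
        o=Rt@H[:3,3]+st['position']; d=Rt@H[:3,:3]@d
    else:
        V=i['view']; o=-V[:3,:3].T@V[:3,3]; d=V[:3,:3].T@d
    return o,d/np.linalg.norm(d)
def tri(*rs):
    A=sum(np.eye(3)-np.outer(d,d) for o,d in rs); b=sum((np.eye(3)-np.outer(d,d))@o for o,d in rs)
    p=np.linalg.solve(A,b); return p,[round(1000*np.linalg.norm(np.cross(p-o,d)),1) for o,d in rs]
def plane(r,z): o,d=r; return o+d*(z-o[2])/d[2]
E
python3 - <<'E'
from h import *
S=lambda x,y:(240+x/3.636,135+y/3.636); D=lambda x,y:(195+(x-400)/3.333,135+y/3.333)
for n,p,q in(("wing",(292.3,152.6),(234.9,154)),("lug",(298.3,187.2),(277.1,180.9)),
 ("bartop",S(268,162),D(678,102)),("boss",S(195,138),D(547,125)),("plinthtop",S(197,232),D(555,212)),("barfoot",S(268,348),D(677,250)),
 ("otherplinth",(199,267),(276,320)),("otherbase",(199,285),(276,338))):
  print(n,*tri(ray("scene",p),ray("side",q)))
s=telemetry.observe(); print(R.from_quat(s['eef_rot']).as_matrix().round(3))
E
```

```text
wing [0.47990442 0.13524103 0.23354574] [np.float64(0.0), np.float64(0.0)]
lug [0.57536535 0.05483638 0.1891197 ] [np.float64(0.0), np.float64(0.0)]
bartop [0.59088123 0.10319897 0.19795338] [np.float64(0.6), np.float64(0.6)]
boss [0.48664523 0.13313693 0.16671536] [np.float64(0.1), np.float64(0.1)]
plinthtop [0.48706691 0.13080856 0.06907855] [np.float64(4.0), np.float64(4.0)]
barfoot [0.5925768  0.10573915 0.01323018] [np.float64(0.9), np.float64(0.9)]
otherplinth [ 0.49570389 -0.26027759  0.04928124] [np.float64(1.2), np.float64(1.2)]
otherbase [ 0.4929854  -0.27160418 -0.01471082] [np.float64(5.4), np.float64(5.4)]
[[-0.957  0.289 -0.   ]
 [ 0.289  0.957 -0.002]
 [-0.    -0.002 -1.   ]]
```

jog_arm(plan="0 0 0 0 0 -2 0; 0 0 0 -1 -1 -5 0; 0 0 0 -3 -2.6 -9 0; 0 0 0 -6 -5.2 -13 0; 0 0 0 -9 -7.9 -16 0; 0 0 0 -12.5 -10.9 -18 0; 0 0 0 -16 -14 -18 0; 0 0 0 -19.5 -17 -18 0; 0 0 0 -23 -20.1 -18 0; 0 0 0 -26.5 -23.1 -18 0; 0 0 0 -30 -26.2 -18 0; 0 0 0 -33.5 -29.2 -18 0; 0 0 0 -37 -32.3 -18 0; 0 0 0 -40.5 -35.4 -18 0; 0 0 0 -43.5 -38 -18 0; 0 0 0 -46 -40.2 -18 0; 0 0 0 -48 -41.9 -18 0; 0 0 0 -49.5 -43.2 -18 0; 0 0 0 -50.3 -43.9 -18 0; 0 0 0 -50.3 -43.9 -18 0")

```text
time_s: 2.1
position: [0.5499, 0.0795, 0.4021]
eef_rot: [0.147, 0.989, -0.0, -0.0]
ft_force: [-0.5, 1.0, 0.3]
finger_gap: 0.005
finger_force: 0.0
```

```bash
cat >> h.py <<'E'
def blobs(im,mn=30):
  hsv=cv2.cvtColor(im,cv2.COLOR_RGB2HSV); out={}
  for k,lo,hi in(("red",(0,150,80),(8,255,255)),("green",(65,80,25),(95,255,255)),("blue",(100,120,40),(122,255,255))):
    m=cv2.inRange(hsv,lo,hi)
    N,l,st,ce=cv2.connectedComponentsWithStats(m)
    out[k]=[(st[i],ce[i].round(1),(l==i).astype(np.uint8)) for i in range(1,N) if st[i,4]>mn]
  return out
E
python3 - <<'E'
from h import *
s=telemetry.observe(); w=eyes.read_camera("wrist"); np.save("w1.npy",w)
import pickle; pickle.dump(s,open("s1.pkl","wb"))
print(s['time_s'],s['position'],s['eef_rot'],s['ft_force'],s['qpos'])
for k,v in blobs(w).items():
  for t in v: print(k,t[0],t[1],cv2.minAreaRect(cv2.findNonZero(t[2])))
cv2.imwrite("pics/d.png",cv2.cvtColor(w,4))
E
```

```text
2.1 [0.54992352 0.07949788 0.40208879] [ 1.47170529e-01  9.89111019e-01 -3.56213394e-04 -3.16589863e-04] [-0.51919654  1.01987181  0.33580573] [-0.54605009  0.16459288  0.38805166  1.56580228 -0.06222053  1.42434093
  1.12178328]
red [ 298   71   30   64 1025] [311.8 102.6] ((311.29998779296875, 102.09999084472656), (22.135942459106445, 63.87800216674805), 18.434947967529297)
green [289  92  18  34 237] [295.4 108.3] ((295.7805480957031, 107.00798797607422), (12.200392723083496, 34.20317459106445), 14.620875358581543)
green [ 268  132   54   94 2216] [300.5 186.4] ((294.5, 178.5), (93.0, 53.0), 90.0)
blue [256 195  13  30 345] [262.2 209.6] ((262.0, 209.5), (29.0, 12.0), 90.0)
```

View pics/d.png

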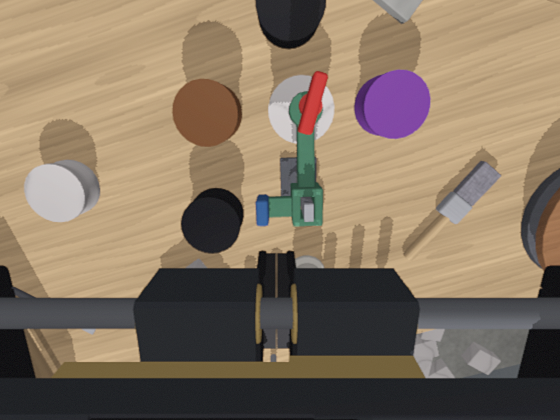

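The wrist view shows the wing at (312,102), the lug at (262,209), the bar top at (308,209), and the white plinth under the boss at (302,108).

Run:
```python
from h import *
import pickle; s=pickle.load(open("s1.pkl","rb")); w=np.load("w1.npy")
W=lambda p:ray("wrist",p,s)
print("wing",*tri(W((311.8,102.6)),ray("scene",(292.3,152.6)),ray("side",(234.9,154))))
print("lug",*tri(W((262.2,209.6)),ray("scene",(298.3,187.2)),ray("side",(277.1,180.9))))
print("lug on .2",plane(W((262.2,209.6)),.2))
print("bar",plane(W((308,209)),.2))
for z in(.22,.235,.25): 
  a,b=plane(W((320,73)),z),plane(W((305,132)),z); print(z,a,b,np.linalg.norm(a-b),np.degrees(np.arctan2(*(a-b)[[1,0]])))
hsv=cv2.cvtColor(w,cv2.COLOR_RGB2HSV); t=blobs(w)['red'][0][2]
v=hsv[...,2][t>0]; print(np.percentile(v,[5,25,50,75,95]))
m=(t>0)&(hsv[...,2]>np.percentile(v,60)); print(cv2.minAreaRect(cv2.findNonZero(m.astype(np.uint8))),m.sum())
# other fixed-view lug tops: topmost blue rows
for n,im in(("scene",np.load("scene.npy")),("side",np.load("side.npy"))):
  for x in blobs(im,60)['blue']: print(n,x[0],x[1])
```

```text
wing [0.47923092 0.13576354 0.23311557] [np.float64(0.8), np.float64(0.1), np.float64(0.7)]
lug [0.5752771  0.05511554 0.18889867] [np.float64(0.1), np.float64(0.1), np.float64(0.2)]
lug on .2 [0.5722431  0.05664001 0.2       ]
bar [0.58633382 0.10559376 0.2       ]
0.22 [0.45529245 0.15126428 0.22      ] [0.50320061 0.12344819 0.22      ] 0.055397900897725366 149.86000370034486
0.235 [0.45610713 0.14916637 0.235     ] [0.50193332 0.1225591  0.235     ] 0.05299044321771424 149.86000370034483
0.25 [0.45692181 0.14706846 0.25      ] [0.50066604 0.12167001 0.25      ] 0.05058298553770321 149.8600037003449
[134. 179. 200. 202. 203.]
((315.1926574707031, 104.35779571533203), (12.451741218566895, 60.1514892578125), 16.69924545288086) 317
scene [340   0  18  18 212] [349.4   8.4]
scene [292  40  27  25 387] [303.1  52.6]
scene [295  77  19  18 173] [303.  85.]
scene [294 180   9  16 112] [298.3 187.2]
side [271 175  13  13 139] [277.1 180.9]
```

jog_arm(plan="0 0 0 -0.5 -0.3 2 0; 0 0 0 -1.2 -0.8 5 0; 0 0 0 -2 -1.2 8.5 0; 0 0 0 -2.6 -1.5 12 0; 0 0 0 -2.9 -1.7 15 0; 0 0 0 -2.9 -1.7 16.5 0; 0 0 0 -2.9 -1.7 17 0; 0 0 0 -2.9 -1.7 17 0; 0 0 0 -2.9 -1.7 17 0")

```text
time_s: 3.05
position: [0.5731, 0.057, 0.2337]
eef_rot: [0.145, 0.989, 0.001, 0.001]
ft_force: [-0.6, 0.6, 0.3]
finger_gap: 0.003
finger_force: 0.0
```

Run:
```python
from h import *
s=telemetry.observe(); print(s['position'],s['ft_force'])
ims=[]
for n in("scene","side","wrist"):
  im=eyes.read_camera(n); np.save("e_"+n,im)
  c={"scene":im[120:230,245:365],"side":im[110:220,215:335],"wrist":im[120:340,156:396]}[n]
  ims.append(cv2.resize(cv2.cvtColor(c,4),(390,357),interpolation=2))
cv2.imwrite("pics/e.png",np.vstack([np.hstack(ims[:2]),np.hstack([ims[2],ims[2]*0])])[:600])
```

```text
[0.57308743 0.05703434 0.23368986] [-0.56203344  0.57579843  0.28586937]
```

View pics/e.png

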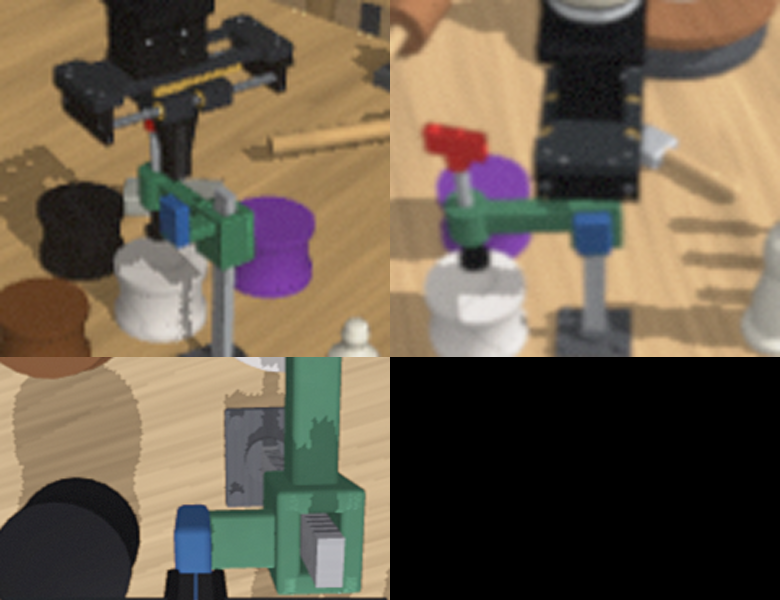

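The fingers are above the lug and the wing is clear of the body. In the wrist view the lug's top is at about (275,228).

Run:
```python
from h import *
import pickle
s1=pickle.load(open("s1.pkl","rb")); s=telemetry.observe(); w=np.load("e_wrist.npy")
hsv=cv2.cvtColor(w,cv2.COLOR_RGB2HSV)
for t in blobs(w)['blue']: 
  print(t[0],t[1]); v=hsv[...,2][t[2]>0]; print(np.percentile(v,[5,25,50,75,95]))
  if 200<t[1][1]<260: 
    m=((t[2]>0)&(hsv[...,2]>np.median(v)-8)); r=cv2.minAreaRect(cv2.findNonZero(m.astype(np.uint8))); print(r); c=t[1]
print(tri(ray("wrist",c,s),ray("wrist",(262.2,209.6),s1)))
for z in(.19,.2,.21): print(plane(ray("wrist",c,s),z))
# projected lug length from top: 30mm at depth
```

```text
[264 212  22  58 919] [274.6 234.4]
[ 93.9 101.  151.  165.  168. ]
((274.0, 240.0), (24.0, 20.0), 90.0)
(array([0.58481243, 0.05143379, 0.15265264]), [np.float64(0.8), np.float64(0.8)])
[0.57117253 0.05641051 0.19      ]
[0.56756798 0.05752887 0.2       ]
[0.56396342 0.05864723 0.21      ]
```

jog_arm(plan="0 0 0 0 0 0.3 0; 0 0 0 0 0 0.7 0; 0 0 0 0 0 1.1 0; 0 0 0 0 0 1.5 0; 0 0 0 0 0 1.8 0; 0 0 0 0 0 2.0 0; 0 0 0 0 0 2.2 0; 0 0 0 0 0 2.4 0; 0 0 0 0 0 2.6 0; 0 0 0 0 0 2.8 0; 0 0 0 0 0 3.0 0; 0 0 0 0 0 3.2 0; 0 0 0 0 0 3.4 0; 0 0 0 0 0 3.6 0; 0 0 0 0 0 3.8 0; 0 0 0 0 0 4.0 0; 0 0 0 0 0 4.2 0")

```text
time_s: 4.9
position: [0.5729, 0.0557, 0.1913]
eef_rot: [0.146, 0.989, 0.0, 0.0]
ft_force: [-1.6, -1.1, 5.7]
finger_gap: 0.008
finger_force: 2.7
```

```bash
cat > pic.py <<'E'
from h import *
import sys
s=telemetry.observe(); print(s['time_s'],s['position'],s['ft_force'],s['wrist_torque'])
ims=[]
for n in("scene","side"):
  im=eyes.read_camera(n); np.save("e_"+n,im)
  for k in("red","blue","green"):
    for t in blobs(im)[k]:
      if 230<t[1][0]<320 and 130<t[1][1]<230: print(n,k,t[0],t[1])
  c={"scene":im[140:250,245:365],"side":im[130:240,195:315]}[n]
  ims.append(cv2.resize(cv2.cvtColor(c,4),(400,367),interpolation=2))
cv2.imwrite(sys.argv[1],np.hstack(ims))
E
python3 pic.py pics/f.png
```

```text
4.9 [0.57285525 0.05573075 0.19133862] [-1.64245045 -1.12334252  5.74080329] [-0.24219482  0.31005209 -0.00285788]
scene blue [294 187   9  14  94] [298.4 193.1]
scene green [289 175   6  14  59] [291.  181.9]
scene green [303 184  20  24 304] [312.7 195.6]
side red [226 153  19  14 164] [234.8 158.1]
side blue [272 185  12   7  70] [277.1 187.7]
side green [233 174  27  16 252] [245.3 181.2]
```

View pics/f.png

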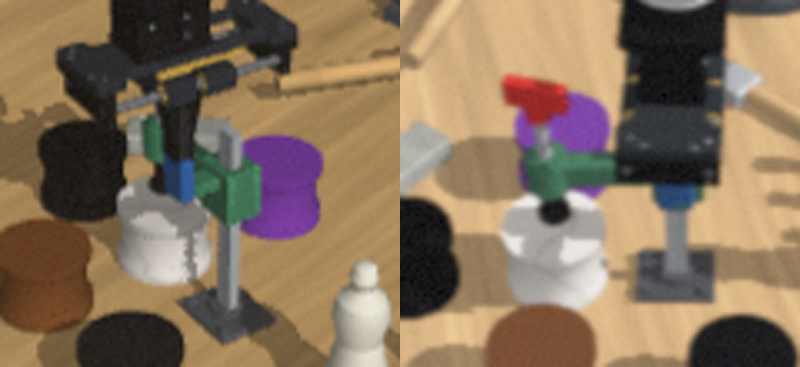

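The lug is sliding at about 5.5 N and the pad is nearing the marble. I'll go on in short, slow steps, watching the force and whether the wing keeps sinking.

jog_arm(plan="0 0 0 0 0 0.1 0; 0 0 0 0 0 0.2 0; 0 0 0 0 0 0.3 0; 0 0 0 0 0 0.4 0; 0 0 0 0 0 0.5 0; 0 0 0 0 0 0.6 0; 0 0 0 0 0 0.7 0; 0 0 0 0 0 0.8 0")

```text
time_s: 5.8
position: [0.5728, 0.0558, 0.1831]
eef_rot: [0.146, 0.989, 0.0, 0.0]
ft_force: [-1.6, -1.1, 5.8]
finger_gap: 0.007
finger_force: 2.7
```

```bash
python3 pic.py pics/g.png
```

```text
5.8 [0.57282842 0.05578361 0.1830934 ] [-1.61217807 -1.14328436  5.81110727] [-0.34329376  0.33808576 -0.04561117]
scene blue [294 190   9  13  90] [298.6 195.7]
scene green [288 177   6  15  61] [290.9 184. ]
scene green [303 186  20  24 303] [312.7 198. ]
side red [226 155  18  14 156] [234.8 160.4]
side blue [272 187  11   7  61] [277.  189.6]
side green [233 176  27  16 244] [245.4 183.1]
```

jog_arm(plan="0 0 0 0 0 0.1 0; 0 0 0 0 0 0.2 0; 0 0 0 0 0 0.3 0; 0 0 0 0 0 0.4 0; 0 0 0 0 0 0.5 0; 0 0 0 0 0 0.6 0; 0 0 0 0 0 0.7 0; 0 0 0 0 0 0.8 0")

```text
time_s: 6.7
position: [0.5728, 0.0558, 0.175]
eef_rot: [0.146, 0.989, -0.0, 0.0]
ft_force: [-2.5, -2.3, 4.9]
finger_gap: 0.005
finger_force: 2.7
```

```bash
python3 pic.py pics/g.png
```

```text
6.7 [0.57281539 0.05578912 0.17496251] [-2.49192281 -2.33951412  4.90342275] [-0.32767613  0.21874252  0.02398437]
scene blue [294 192   9  13  89] [298.5 197.8]
scene green [289 180   6  14  60] [291.  186.6]
scene green [303 188  20  24 305] [312.5 200.3]
side red [226 157  19  14 146] [234.7 162.7]
side blue [272 189  11   7  61] [277.1 192.1]
side green [233 178  27  17 243] [245.4 185.2]
```

jog_arm(plan="0 0 0 0 0 0.1 0; 0 0 0 0 0 0.2 0; 0 0 0 0 0 0.3 0; 0 0 0 0 0 0.4 0; 0 0 0 0 0 0.5 0; 0 0 0 0 0 0.6 0; 0 0 0 0 0 0.7 0")

```text
time_s: 7.5
position: [0.5732, 0.0564, 0.1677]
eef_rot: [0.146, 0.989, 0.0, 0.001]
ft_force: [3.3, -0.7, 5.0]
finger_gap: 0.003
finger_force: 2.4
```

```bash
python3 pic.py pics/g.png
```

```text
7.5 [0.57321284 0.05640949 0.16774206] [ 3.26022772 -0.65847305  4.96497655] [-0.36654935 -0.77837735 -0.04393381]
scene blue [295 194   9  14  92] [299.1 200.1]
scene green [289 179   6  15  60] [291. 187.]
scene green [303 190  20  24 283] [312.5 202.3]
side red [228 157  18  14 147] [236.6 162.9]
side blue [272 191  12   7  62] [277.4 194.1]
side green [234 178  27  17 246] [245.6 185.6]
```

View pics/g.png

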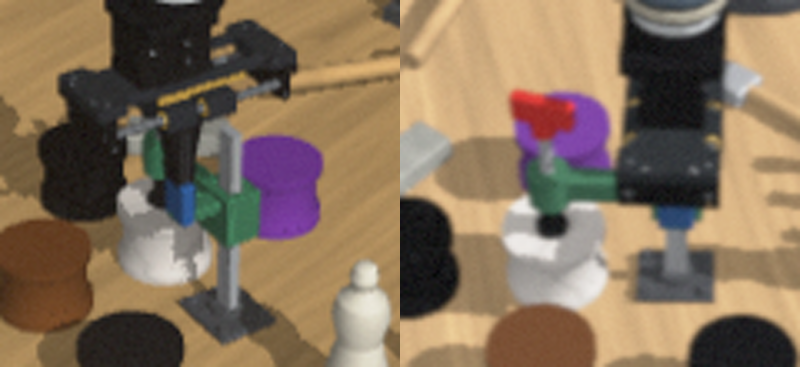

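The pad has landed: the wing stopped sinking and leans toward the bar by about 0.06 rad, so roughly 5 mm is left before it binds. I'll slow to 5 mm/s.

jog_arm(plan="0 0 0 0 0 0.05 0; 0 0 0 0 0 0.1 0; 0 0 0 0 0 0.15 0; 0 0 0 0 0 0.2 0; 0 0 0 0 0 0.25 0; 0 0 0 0 0 0.3 0; 0 0 0 0 0 0.35 0")

```text
time_s: 8.3
position: [0.574, 0.056, 0.165]
eef_rot: [0.146, 0.989, 0.0, 0.002]
ft_force: [4.3, -2.6, 7.6]
finger_gap: 0.01
finger_force: 3.8
```

jog_arm(plan="0 0 0 0 0 0.04 0; 0 0 0 0 0 0.08 0; 0 0 0 0 0 0.08 0")

```text
time_s: 8.6
position: [0.5742, 0.0559, 0.1644]
eef_rot: [0.146, 0.989, 0.0, 0.002]
ft_force: [4.1, -1.2, 7.4]
finger_gap: 0.004
finger_force: 3.8
```

```bash
python3 pic.py pics/h.png
```

```text
8.6 [0.57422436 0.05590873 0.16440977] [ 4.05579458 -1.15120996  7.42647155] [-0.39190151 -0.95904434  0.04481629]
scene blue [295 196   9  13  86] [299.3 201.2]
scene green [289 180   6  14  61] [291. 187.]
scene green [303 190  20  25 282] [312.4 203. ]
side red [229 157  18  14 145] [237.5 162.8]
side blue [273 192  11   7  55] [277.7 194.9]
side green [234 178  27  17 255] [245.7 185.7]
```

jog_arm(plan="0 0 0 0 0 0.04 0; 0 0 0 0 0 0.08 0; 0 0 0 0 0 0.12 0; 0 0 0 0 0 0.12 0")

```text
time_s: 9.1
position: [0.5746, 0.0557, 0.1634]
eef_rot: [0.146, 0.989, 0.0, 0.002]
ft_force: [5.3, -2.1, 8.1]
finger_gap: 0.002
finger_force: 4.1
```

jog_arm(plan="0 0 0 0 0 0.04 0; 0 0 0 0 0 0.08 0; 0 0 0 0 0 0.12 0; 0 0 0 0 0 0.12 0")

```text
time_s: 9.5
position: [0.575, 0.0556, 0.1625]
eef_rot: [0.146, 0.989, 0.0, 0.003]
ft_force: [5.8, -3.0, 9.4]
finger_gap: 0.007
finger_force: 4.5
```

jog_arm(plan="0 0 0 0 0 0.04 0; 0 0 0 0 0 0.08 0; 0 0 0 0 0 0.12 0; 0 0 0 0 0 0.12 0")

```text
time_s: 9.9
position: [0.5753, 0.0554, 0.1619]
eef_rot: [0.146, 0.989, 0.0, 0.003]
ft_force: [4.0, -2.6, 11.4]
finger_gap: 0.007
finger_force: 5.8
```

```bash
python3 pic.py pics/h.png
```

```text
9.9 [0.57526674 0.05540149 0.1618524 ] [ 4.01572847 -2.57284041 11.40141336] [-0.64583975 -1.03119237  0.00237738]
scene blue [295 197   9  13  86] [299.4 202.2]
scene green [289 181   6  13  57] [291.  187.4]
scene green [304 190  19  26 281] [312.4 203.8]
side red [230 157  18  14 151] [238.3 163. ]
side blue [273 193  11   7  54] [278.1 195.7]
side green [234 178  27  17 257] [245.7 185.8]
```

jog_arm(plan="0 0 0 0 0 0.04 0; 0 0 0 0 0 0.08 0; 0 0 0 0 0 0.08 0; 0 0 0 0 0 0.08 0; 0 0 0 0 0 0.08 0")

```text
time_s: 10.5
position: [0.5754, 0.0552, 0.1614]
eef_rot: [0.146, 0.989, 0.0, 0.003]
ft_force: [4.8, -3.8, 13.0]
finger_gap: 0.007
finger_force: 6.7
```

jog_arm(plan="0 0 0 0 0 0.04 0; 0 0 0 0 0 0.07 0; 0 0 0 0 0 0.07 0; 0 0 0 0 0 0.07 0; 0 0 0 0 0 0.07 0")

```text
time_s: 11.0
position: [0.5755, 0.0551, 0.1611]
eef_rot: [0.146, 0.989, 0.0, 0.004]
ft_force: [3.4, -3.0, 14.9]
finger_gap: 0.009
finger_force: 7.8
```

jog_arm(plan="0 0 0 0 0 -0.2 0; 0 0 0 0 0 -0.6 0; 0 0 0 0 0 -1.5 0; 0 0 0 0 0 -3.5 0; 0 0 0 0 0 -6.5 0; 0 0 0 1 0.8 -10 0; 0 0 0 2.5 2 -13.5 3; 0 0 0 4 3.2 -16.5 3; 0 0 0 5.2 4.2 -18.7 3; 0 0 0 6 4.8 -19.7 3; 0 0 0 6.2 4.9 -20 3; 0 0 0 6.2 4.9 -20 3; 0 0 0 6.2 4.9 -20 3")

```text
time_s: 12.3
position: [0.5269, 0.12, 0.3566]
eef_rot: [0.146, 0.989, -0.001, -0.001]
ft_force: [0.6, 0.7, 0.0]
finger_gap: 0.342
finger_force: 0.0
```

```bash
cat > wing.py <<'E'
from h import *
import sys
s=telemetry.observe(); w=eyes.read_camera("wrist")
print(s['time_s'],s['position'],s['eef_rot'],s['ft_force'],'gap',s['finger_gap'],'q7',s['qpos'].round(2))
hsv=cv2.cvtColor(w,cv2.COLOR_RGB2HSV)
ts=[t for t in blobs(w)['red'] if t[0][4]>300]; t=max(ts,key=lambda t:t[0][4])
print(t[0],t[1])
v=hsv[...,2][t[2]>0]; p=np.percentile(v,[5,25,50,75,95]); print(p)
m=((t[2]>0)&(hsv[...,2]>p[4]-12)).astype(np.uint8); r=cv2.minAreaRect(cv2.findNonZero(m)); print(r,m.sum())
np.save("wl.npy",w)
b=cv2.boxPoints(r); 
b=b[np.argsort(b[:,1])]; e1,e2=b[:2].mean(0),b[2:].mean(0)
if abs(e1-e2).max()<max(r[1])*.5: b=b[np.argsort(b[:,0])]; e1,e2=b[:2].mean(0),b[2:].mean(0)
T=R.from_quat(s['eef_rot']).as_matrix()
for z in (.235,.247,.26):
  q1,q2=plane(ray("wrist",e1,s),z),plane(ray("wrist",e2,s),z); c=(q1+q2)/2; d=T.T@(q1-q2)
  print(z,c.round(4),'len',np.linalg.norm(d).round(4),'axis ang in tool',np.degrees(np.arctan2(d[1],d[0])).round(1),'rel tool cm',(100*T.T@(c-s['position'])).round(2))
x,y,ww,hh=t[0][:4]; c=w[max(0,y-40):y+hh+40,max(0,x-60):x+ww+60]
cv2.imwrite(sys.argv[1],cv2.resize(cv2.cvtColor(c,4),None,fx=3,fy=3)[:600,:800])
E
python3 wing.py pics/i.png; python3 pic.py pics/i2.png
```

```text
12.3 [0.52687922 0.11998051 0.35655883] [ 1.46498311e-01  9.89209704e-01 -9.07072628e-04 -1.25811601e-03] [0.64669375 0.74718742 0.04358876] gap 0.3423139202274046 q7 [-0.61  0.15  0.36  1.68 -0.06  1.33  1.03]
[264 124  27  62 984] [277.2 154.1]
[143.15 187.   208.   210.   212.  ]
((279.3145446777344, 157.44805908203125), (14.328904151916504, 57.007469177246094), 15.64224624633789) 617
0.235 [0.4889 0.1341 0.235 ] len 0.0471 axis ang in tool 15.5 rel tool cm [ 4.02  0.27 12.16]
0.247 [0.4873 0.1344 0.247 ] len 0.0451 axis ang in tool 15.5 rel tool cm [ 4.18  0.26 10.96]
0.26 [0.4856 0.1349 0.26  ] len 0.0429 axis ang in tool 15.5 rel tool cm [4.36 0.25 9.67]
12.35 [0.5270014  0.11994278 0.3566091 ] [ 0.33034407  0.42409773 -0.8792573 ] [0.00367126 0.01896331 0.03429642]
scene red [290 155   9  16 104] [294.  163.4]
scene blue [295 193   9  17 108] [299.1 200.9]
scene green [289 179  34  37 445] [306.  197.7]
side red [230 157  18  14 144] [238.6 162.8]
side blue [273 187  12  12 124] [278.  192.5]
side green [234 178  51  18 416] [255.8 185.7]
```

View pics/i.png

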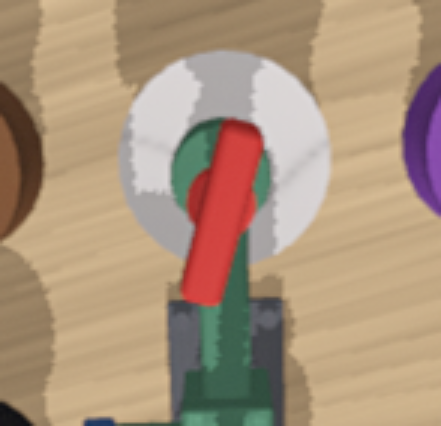

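The jaw stayed bound after release. The wing is clear to see in the crop; its long axis sits at +15.5° in the tool frame. Next I'll triangulate its centre.

Run:
```python
from h import *
s=telemetry.observe(); T=R.from_quat(s['eef_rot']).as_matrix()
rs=[ray("wrist",(277.2,154.1),s),ray("scene",(294,163.4)),ray("side",(238.6,162.8))]
p,e=tri(*rs); print(p,e)
p2,e2=tri(*rs[1:]); print(p2)
print((100*T.T@(p-s['position'])).round(2))
print("boss/screw", )
```

```text
[0.48874326 0.13282125 0.20180761] [np.float64(1.1), np.float64(0.8), np.float64(1.5)]
[0.48764771 0.13447093 0.20050093]
[ 4.02  0.12 15.53]
boss/screw
```

jog_arm(plan="0.1 0.6 3 0.5 0 1.5 4; 0.2 1.4 6.5 1.3 0.1 4 4; 0.3 2.2 10 2.2 0.1 6.8 4; 0.4 2.9 13 3 0.2 9.2 4; 0.5 3.4 15 3.5 0.2 10.7 4; 0.5 3.4 15.5 3.7 0.2 11.3 4; 0.5 3.4 15.5 3.7 0.2 11.3 4; 0.5 3.4 15.5 3.7 0.2 11.3 4")

```text
time_s: 13.25
position: [0.4934, 0.1336, 0.2461]
eef_rot: [0.278, 0.96, 0.001, -0.029]
ft_force: [0.6, 0.3, -0.3]
finger_gap: 0.462
finger_force: 0.0
```

```bash
sed -i 's/(.235,.247,.26)/(.203,.216)/' wing.py; python3 wing.py pics/j.png; python3 -c "
from h import *
w=np.load('wl.npy');cv2.imwrite('pics/j.png',cv2.cvtColor(w,4))"
```

```text
13.25 [0.49340341 0.13355396 0.24607029] [ 2.77792840e-01  9.60201786e-01  5.75426188e-04 -2.90402545e-02] [ 0.6442808   0.26562299 -0.33681278] gap 0.4619520170351739 q7 [-0.64  0.21  0.37  1.87 -0.12  1.13  0.79]
[ 256  193   32   90 2036] [271.2 236.5]
[135.   189.75 213.   218.   224.  ]
((275.5, 244.5), (75.0, 21.0), 90.0) 1089
0.203 [0.4956 0.1316 0.203 ] len 0.0512 axis ang in tool -0.0 rel tool cm [-0.53  0.02  4.28]
0.216 [0.4919 0.1342 0.216 ] len 0.0481 axis ang in tool -0.0 rel tool cm [-0.01  0.02  3.01]
```

View pics/j.png

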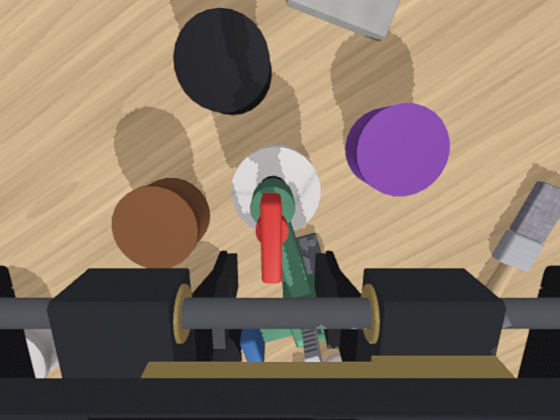

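The wing is centred between the open fingers and aligned with them (top centre within 0.2 mm of the tool axis), so I'll descend and grip.

jog_arm(plan="0 0 0 0 0 1 4; 0 0 0 0 0 2.5 4; 0 0 0 0 0 4 4; 0 0 0 0 0 5.2 4; 0 0 0 0 0 5.8 4; 0 0 0 0 0 6 4; 0 0 0 0 0 6 4; 0 0 0 0 0 6 3; 0 0 0 0 0 6 2; 0 0 0 0 0 6 1.5; 0 0 0 0 0 6 1; 0 0 0 0 0 6 1; 0 0 0 0 0 6 1; 0 0 0 0 0 6 1")

```text
time_s: 14.7
position: [0.4885, 0.1339, 0.1853]
eef_rot: [0.278, 0.96, -0.0, -0.03]
ft_force: [-2.7, -3.9, 3.7]
finger_gap: 0.149
finger_force: 30.0
```

jog_arm(plan="0 0 2 0 0 0 1; 0 0 6 0 0 0 1; 0 0 10 0 0 0 1; 0 0 15 0 0 0 1; 0 0 20 0 0 0 1; 0 0 25 -0.02 0 0 1; 0 0 30 -0.03 0 0 1; 0 0 35 -0.05 0.01 0 1; 0 0 39 -0.06 0.02 0 1; 0 0 40 -0.06 0.02 0 1; 0 0 40 -0.06 0.02 0 1")

```text
time_s: 15.8
position: [0.4883, 0.1336, 0.1852]
eef_rot: [0.589, 0.807, -0.012, -0.029]
ft_force: [-5.3, -3.2, 6.7]
finger_gap: 0.144
finger_force: 30.0
```

```bash
python3 - <<'E'
from h import *
s=telemetry.observe(); print(s['ft_force'],s['wrist_torque'],s['qpos'][6],R.from_quat(s['eef_rot']).as_matrix().round(3))
w=eyes.read_camera("wrist")
for t in blobs(w)['red']: print(t[0],t[1])
E
python3 pic.py pics/k.png
```

```text
[-5.33911327 -3.18567991  6.65286136] [-0.85267973  1.19516034  0.22862471] 0.16025338690550872 [[-0.304  0.951 -0.061]
 [ 0.952  0.305  0.015]
 [ 0.033 -0.053 -0.998]]
[ 257  228   33   70 2053] [273.  263.5]
[261 329  28  24 638] [274.4 340.2]
15.85 [0.48835345 0.133625   0.1852376 ] [-4.87001538 -3.43622649  6.18889584] [-0.91882615  1.23446939  0.24707419]
scene red [289 157   7  14  78] [292.4 164.6]
scene blue [295 194   9  16 106] [299.2 200.8]
scene green [289 179  34  37 456] [305.9 197.6]
side red [239 159   7  12  71] [241.7 164.9]
side blue [273 187  12  13 128] [278.1 192.7]
side green [234 178  51  18 411] [255.7 185.5]
```

jog_arm(plan="0 0 2 0 0 0 1; 0 0 6 0 0 0 1; 0 0 10 0 -0.01 -0.01 1; 0 0 15 0 -0.02 -0.02 1; 0 0 20 -0.01 -0.03 -0.03 1; 0 0 25 -0.01 -0.04 -0.03 1; 0 0 30 -0.01 -0.05 -0.04 1; 0 0 35 -0.01 -0.05 -0.04 1; 0 0 39 -0.01 -0.05 -0.04 1; 0 0 40 -0.01 -0.05 -0.04 1; 0 0 40 -0.01 -0.05 -0.04 1")

```text
time_s: 17.05
position: [0.4876, 0.1335, 0.1853]
eef_rot: [0.83, 0.557, -0.021, -0.023]
ft_force: [-5.0, -2.5, 4.1]
finger_gap: 0.145
finger_force: 30.0
```

```bash
python3 pic.py pics/k.png; python3 -c "
from h import *
s=telemetry.observe();print(s['qpos'][6],R.from_quat(s['eef_rot']).as_matrix().round(3))"
```

```text
17.05 [0.48756866 0.13347137 0.18526545] [-4.96353183 -2.52005156  4.13404744] [-0.85895913  1.2430937   0.28089709]
scene red [286 159   7  12  61] [289.5 164.2]
scene blue [295 194   9  16 109] [299.2 201. ]
scene green [289 179  34  37 454] [306.  197.6]
side red [236 155   6  17  74] [239.  163.8]
side blue [273 187  12  12 120] [278.1 192.3]
side green [234 178  51  18 408] [255.3 185.3]
-0.48641524632657573 [[ 0.378  0.924 -0.061]
 [ 0.926 -0.378  0.015]
 [-0.009 -0.063 -0.998]]
```

jog_arm(plan="0 0 2 0 0 0 1; 0 0 6 0 0 0 1; 0 0 10 -0.01 -0.01 -0.01 1; 0 0 15 -0.02 -0.03 -0.01 1; 0 0 20 -0.03 -0.04 -0.02 1; 0 0 25 -0.03 -0.04 -0.02 1; 0 0 30 -0.03 -0.04 -0.02 1; 0 0 35 -0.03 -0.04 -0.02 1; 0 0 38 -0.03 -0.04 -0.02 1; 0 0 38 -0.03 -0.04 -0.02 1; 0 0 38 -0.03 -0.04 -0.02 1")

```text
time_s: 18.25
position: [0.4868, 0.1337, 0.1852]
eef_rot: [0.966, 0.257, -0.028, -0.015]
ft_force: [-5.5, -2.3, 3.4]
finger_gap: 0.148
finger_force: 30.0
```

```bash
python3 pic.py pics/k.png; python3 -c "
from h import *
s=telemetry.observe();print(s['qpos'][6],R.from_quat(s['eef_rot']).as_matrix().round(3))"
```

```text
18.25 [0.48684769 0.13369659 0.18524386] [-5.4692242  -2.26732313  3.36111593] [-0.58765792  1.31520258  0.13120709]
scene red [297 160   7  11  40] [300.3 165.2]
scene blue [295 194   9  16 105] [299.3 200.9]
scene green [289 178  34  38 451] [305.9 197.3]
side red [234 160   5  10  42] [236.  164.5]
side blue [273 187  12  12 114] [278.4 192.2]
side green [234 177  52  19 421] [255.9 185.2]
-1.0893769958278097 [[ 0.867  0.495 -0.062]
 [ 0.497 -0.868  0.016]
 [-0.046 -0.044 -0.998]]
```

jog_arm(plan="0 0 0 0 0 0 1.6; 0 0 0 0 0 0 2.5; 0 0 0 0 0 0 4; 0 0 0 0 0 0 4; 0 0 0 0 0 0 4; 0 0 0 0 0 -0.5 4; 0 0 0 0 0 -2 4; 0 0 0 0 0 -4 4; 0 0 0 0 0 -6.5 4; 0 0 0 0 0 -9 4; 0 0 0 0 0 -11 4; 0 0 0 0 0 -12 4; 0 0 0 0 0 -12 4; 0 0 0 0 0 -12 4")

```text
time_s: 19.75
position: [0.4951, 0.132, 0.3049]
eef_rot: [0.966, 0.256, -0.026, -0.015]
ft_force: [0.0, 0.7, -0.8]
finger_gap: 0.457
finger_force: 0.0
```

```bash
python3 wing.py pics/l.png; python3 pic.py pics/m.png
python3 - <<'E'
from h import *
a=cv2.imread('pics/m.png'); w=cv2.cvtColor(np.load('wl.npy'),4); 
cv2.imwrite('pics/n.png',np.vstack([cv2.resize(a,(640,294)),cv2.resize(w,(400,300))[:, :].copy() if 0 else np.hstack([cv2.resize(w,(400,300)),np.zeros((300,240,3),np.uint8)])]))
E
```

```text
19.75 [0.49512306 0.13203295 0.30492579] [ 0.96609077  0.25640473 -0.02620324 -0.01544794] [ 0.03694576  0.74619681 -0.76028311] gap 0.4573636598981445 q7 [-1.01  0.19  0.81  1.8  -0.18  1.27 -1.2 ]
[ 265  179   26   71 1253] [278. 213.]
[154. 190. 211. 215. 217.]
((281.8330383300781, 215.4836883544922), (63.14472579956055, 16.545839309692383), 88.87670135498047) 816
0.203 [0.4899 0.1276 0.203 ] len 0.0545 axis ang in tool -1.4 rel tool cm [-0.24  0.56 10.2 ]
0.216 [0.4941 0.1297 0.216 ] len 0.0517 axis ang in tool -1.4 rel tool cm [0.18 0.54 8.88]
19.8 [0.494908   0.13201134 0.30456184] [-0.32746322 -0.37429155 -0.05516968] [-0.12873271  0.09283031  0.02827385]
scene red [286 158  18  13 179] [294.4 163.6]
scene blue [295 193   9  17 109] [299.3 201.1]
scene green [289 178  34  38 439] [306.  197.3]
side red [233 156  16  15 126] [240.6 163. ]
side blue [273 187  12  13 124] [278.3 192.6]
side green [234 177  52  19 417] [255.7 185.2]
```

View pics/n.png

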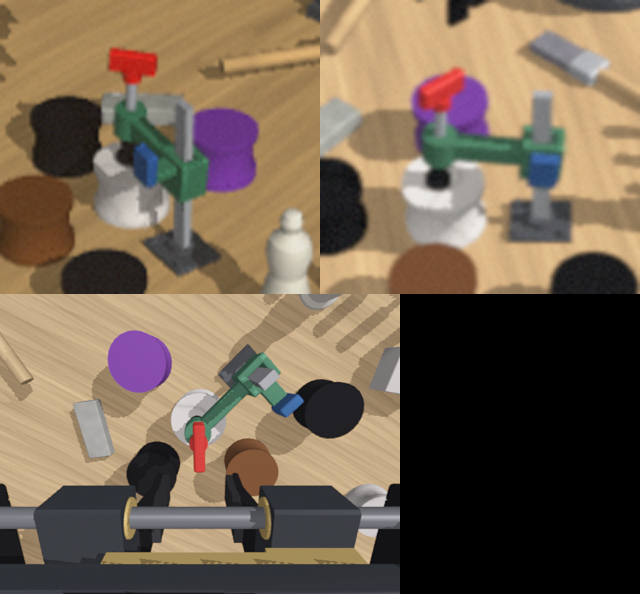

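```bash
python3 -c "
from h import *
print(workorder.finish_job())"
```

```text
the job is handed in; nothing more can be done
None
```

I pushed the jaw down by the lug until it bound on the white marble plinth (about 15 N at the lug), turned the handle about 117° clockwise, let go and handed in the job at about 20 s. No verdict came back, and the final clamping force of roughly 36 N is my estimate, not a measurement.

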